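# Hang the nutrunner on the spring balancer hook

### The job

Hang the blue nutrunner up on the yellow spring balancer: take the red knob, draw the hook down against its spring, bring it in under the steel bail on top of the tool, finding the bail by a light touch without tipping, shifting or pressing on the tool as it lies, and let the hook rise under control, never letting it snap up, until it is fully retracted. Leave the tool hanging still on the hook, clear of its black rest, and leave the loose bolt, nut and chuck key on the table alone.

Things in the scene. Friction and masses are not known exactly. Their poses are not given: they have to be found in the camera images.
- mast: fixed steel mast of the balancer, 22 mm thick, grey round foot of 110 mm, yellow spring drum on top up to 365 mm above the table. Origin on the mast's axis at the table top. The yellow balancer arm (18 mm wide, 16 mm tall) slides down and swivels about this vertical axis, its end 200 mm from it
- swivel (a joint): swivel of the balancer arm about the mast, rad, positive anticlockwise from above; at 0 the arm points along the mast's own -x axis. Light friction (0.06 N m), stays where it is left; range -0.9 to 1.1. At the start the retracted hook stands before the tool (larger values) with its tip facing it, so it reaches the bail by turning towards smaller values
- carriage (a joint): how far the arm with knob and hook is drawn down, m: 0 fully retracted (up, its start), 0.13 at the bottom stop. A spring pulls it up with about 12 N net at 0 and 15 N at 0.13; let go without a load it shoots up at about 0.4 m/s or more, which is too fast (keep it under 0.25 m/s)
- knob (a point): centre of the upright red knob on the end of the arm, 200 mm from the mast's axis, grasped from above: 24 mm across (27 mm at the cap), 49 mm tall; this point is 23 mm above the arm's end disc (32 mm across) and 26 mm below the knob's top
- hook: steel J hook of 7 mm round wire. Origin on top of the wire in the hook's seat, mid throat, 98 mm below the knob's centre and 9.5 mm ahead of the knob's axis along own +y, which points level to the tip, the way the arm moves as the swivel decreases. Shank centre 9.5 mm behind the origin, tip 10 mm ahead, tip's top 12 mm above; throat 12 mm clear; wire's underside 7 mm below the origin
- nutrunner: loose blue inline nutrunner, 0.4 to 0.65 kg, body 38 mm across, 204 mm long, lying level and unfastened in the rest. Origin on its axis, mid body; own y along it towards the nose (as the hook's tip roughly does), own z up. A rail on its top carries the bail. Pressing the hook on tool or bail with over 20 N harms it; at 3 N on the bail it hardly stirs
- rest: fixed black rest with two V saddles, 70 x 164 mm, up to about 50 mm tall, on which the nutrunner lies with its axis 45 mm above the table. Origin on its underside below the tool's origin, y along the tool
- bolt: loose steel bolt standing on the table, bystander, 24 x 27 x 60 mm, origin at the centre of its underside
- nut: loose steel nut, bystander, 30 x 34 x 16 mm, origin at the centre of its underside
- key: loose steel T-shaped chuck key, bystander, 57 x 56 x 14 mm, origin at the centre of its underside
- rail_mid (a point): mid point of the rail on top of the nutrunner, 22 mm above its axis. The arched bail of 7 mm wire stands across the rail, open along the tool's y: 41 mm wide inside, foot 4 mm above this point, crown's underside 38 mm above it (34 mm at 14 mm to either side). It is clamped up to 32 mm before or behind this point along the tool; where is not reported: feel or look for it

How it is judged:
By the outcome, as a careful person would: the job done as asked, in the order asked, and still so for the second after the job is handed in, with the robot touching nothing.
It also fails if it takes over 72 s, if anything falls off the work surface, if the arm or the gripper's body presses on something with over 40 N, if the wrist force passes 120 N, or if a joint passes its speed limit or range.

### The arm

A 6-joint arm with a two-finger parallel gripper is mounted at the origin on a cart in front of the work surface, level with it; the furniture and walls round the work are solid. World frame = base frame: x ahead of the robot, y to its left, z up, the work surface at z = 0. Lengths are in m, angles in rad, forces in N, time in s.
With the tool pointing down it reaches from about 0.3 to 0.875 m from the base axis. Payload 6.4 kg.
Tool frame: the origin (TCP) lies at the very end of the fingers, on their centre line; the grasp point (between the pads) lies 19 mm behind it; z points along the fingers, y is the line along which they close (so a half turn about z gives the same grasp; the last joint's range is limited). The gripper opens to 85 mm and grips with 20 to 120 N. Pads are 22 mm wide; open, the fingers measure 114 mm over their backs; the gripper's body (76 mm by 85 mm) begins 54 mm behind the grasp point. The pads swing forward as they close: fully open they stand 13 mm farther back than shut.
Start: joints at [-1.452, 0.181, 1.607, -0, 1.354, -0.206], TCP at [0.184, -0.545, 0.231] pointing down, gripper open.
Joint ranges: [-2.99, 2.99], [-0.89, 2.07], [0.3, 2.58], [-1.14, 4.28], [0, 2.63], [-3.12, 3.12]. Speed limits (rad/s): [2.57, 2.57, 3.01, 3.14, 3.14, 3.14].

### API

Orientations are given as a unit quaternion [w, x, y, z].
In Python, from bench import ctrl, camera, calibration, order, outline_of gives the robot as it stands.
- The arm moves only by the tool move_arm, never from a script. Its argument "series" is a list that holds one entry, the list of rows, each a list of 5 numbers: the opening, from 0 (shut) to 1 (fully open), then the shift along the tool's x, y, z in mm, then the turn about the tool's z in rad. A call has exactly 10 rows; each row is the pose to reach, as a shift and turn from the pose commanded when the call began, along the tool's axes at that moment; what a row does not reach only later rows make up. A row lasts 1/12 s, in which the tool goes at most 41.7 mm and 7.16 degrees, less where a joint would pass 70% of its speed; a pose out of reach is approached as far as the arm can. A call with a gripper value outside its range is refused whole. The fingers move at their own pace and stop on an object; the grip force is fixed at half the most. Time passes only in rows, so rows that repeat a pose let the fingers close, or fill a call up. It gives the time, the measured TCP pose, the force, the opening and the grip force at its end, in the units of the state.
- ctrl.get_obs(): the state, without advancing time (a new reading comes with each control period).
- camera(name): name is "scene" or "top" or "wrist"; returns (picture, depth): 384x512x3 uint8, blue, green, red; 384x512 float32, m along the optical axis (not along the pixel's ray), 0 where there is no reading.
- calibration(name): a dict with "intrinsics" (3x3 intrinsics, pixels), "k1" (the pictures are not rectified: a ray, as slopes to the right and down, at radius r is drawn at 1 + k1 r^2 times it, then the intrinsics apply), "rvec" (rotation vector, rad) and "tvec" (3), from world to camera coordinates, as OpenCV has them. Camera axes: x right, y down, z forward; pixel columns grow to the right and rows downward; lengths in m; the calibration is good to about 2 mm. A picture is of the moment at which its call begins: read the wrist's pose just before it. calibration takes no time and is no camera call; for the wrist camera it gives the pose at the moment of the call.
- order.hand_in(): hands the job in; it is judged then, once.
Trained networks look in the newest picture that a camera, given by its name, has taken for a name from the list of things; names that differ only in an ending like _2 or _b are one class to them, and where a whole thing is asked for, a point or a joint stands for the part that bears it (a point fixed in the world has none). Each returns a list of dicts, best first, with "conf" (0 to 1); they miss things now and then, are a little off and sometimes report something else, mostly with a low value. They report only what shows in the picture. A call takes as long as a camera call.
- outline_of(target, camera): "region" (384x512 bool, what is visible of it) and "bbox" ([centre column, centre row, width, height] in pixels, round what is visible of it).
The state is a dict: "time_s": time; "q": joint angles; "dq": joint speeds; "joint_efforts": joint torques, N m; "eef_pos": TCP position; "eef_rot": TCP orientation; "wrist_force": force on the tool from outside, world axes, zero at the start; "torque": the same for the moment, N m; "opening": opening from 0.0 (shut) to 1.0 (fully open); "grasp_force": force on a finger pad.
Only numpy, scipy, OpenCV 4.12 (cv2) and the standard library are available. Lean on these libraries where they do the work, as an engineer would, in place of code of your own. Each camera call takes 0.05 s, during which the arm holds its last target. There are 200 camera calls.

## Working session

There is one attempt and no reset: what is moved stays moved. The work goes in short steps, Python scripts to look and compute and a tool call to move; the robot and the scene stay as the last step left them, time stands still between calls to the robot, and variables do not carry over. Pictures are saved under pics/ and viewed, at most 10 in all, crops included, and the job is handed in when it is done.

Besides the shell and the picture viewer there is one more tool, called after "Emit:" by a JSON object that holds its "api" and its "payload", one argument or row to a line. move_arm: Moves the arm, as the interface text tells. Its arguments: {"type":"object","properties":{"series":{"type":"array","items":{"type":"array","items":{"type":"array","items":{"type":"number"}}}}},"required":["series"]}

```bash
mkdir -p pics; ls; cat > h.py <<'E'
import numpy as np, cv2
from bench import ctrl, camera, calibration, order, outline_of
def pts(name, depth, region, cal=None):
    c=cal or calibration(name); K=np.array(c["intrinsics"]); k1=c["k1"]
    v,u=np.nonzero(region&(depth>0)); d=depth[v,u]
    p=cv2.undistortPoints(np.c_[u,v].astype(float).reshape(-1,1,2),K,np.array([k1,0,0,0.])).reshape(-1,2)
    X=np.c_[p*d[:,None],d]; R=cv2.Rodrigues(np.array(c["rvec"],float))[0]
    return (X-np.array(c["tvec"]).ravel())@R, np.c_[u,v]
E
python3 - <<'E'
from h import *
o=ctrl.get_obs(); print(o)
for n in("scene","top"):
    im,d=camera(n); cv2.imwrite(f"pics/{n}0.png",im)
    for t in ("mast","swivel","knob","hook","nutrunner","rest","bolt","nut","key"):
        r=outline_of(t,n)
        for x in r[:1]:
            P,_=pts(n,d,x["region"]); 
            if len(P): print(n,t,round(x["conf"],2),np.round(x["bbox"]),len(P),"med",np.round(np.median(P,0),3),"lo",np.round(np.percentile(P,3,axis=0),3),"hi",np.round(np.percentile(P,97,axis=0),3))
    a=im if n=="scene" else np.hstack([a,im])
cv2.imwrite("pics/a.png",cv2.resize(a,(800,300)))
print(ctrl.get_obs()["time_s"])
E
```

```text
pics
{'time_s': 0.0, 'q': array([-1.45231980e+00,  1.81565637e-01,  1.60803668e+00,  4.72000272e-05,
        1.35381359e+00, -2.06286827e-01]), 'dq': array([-9.50765762e-05, -9.27227631e-04, -7.47762360e-04,  1.45648002e-03,
        2.61668763e-05,  2.40686176e-04]), 'joint_efforts': array([ 8.75640671e-05, -4.44869006e+01, -3.51336908e+01, -2.06644281e-04,
        8.84516659e-03,  1.84827871e-05]), 'eef_pos': array([ 0.18344273, -0.54435128,  0.23035648]), 'eef_rot': array([-9.09737378e-04,  9.86845454e-01,  1.61663906e-01,  6.30320549e-05]), 'wrist_force': array([-0.15374107,  0.54645382,  0.25952069]), 'torque': array([-0.03321333,  0.01020515, -0.06305208]), 'grasp_force': 0.0, 'opening': 0.9989456977745064}
scene mast 0.81 [269. 198.  70.  84.] 1411 med [ 0.655 -0.036  0.252] lo [ 0.502 -0.151  0.012] hi [0.706 0.004 0.36 ]
scene swivel 0.78 [273. 185.  67.  29.] 681 med [ 0.618 -0.097  0.261] lo [ 0.498 -0.493 -0.   ] hi [ 0.736 -0.021  0.311]
scene knob 0.66 [272. 185.  64.  31.] 638 med [ 0.607 -0.086  0.262] lo [ 0.498 -0.16   0.201] hi [ 0.68  -0.021  0.312]
scene nutrunner
[... 458 characters left out ...]
363]
top swivel 0.7 [270. 186.  38.  58.] 324 med [ 0.569 -0.114  0.264] lo [ 0.506 -0.158  0.257] hi [ 0.644 -0.061  0.316]
top knob 0.69 [271. 187.  38.  57.] 431 med [ 0.572 -0.114  0.264] lo [ 0.502 -0.163  0.002] hi [ 0.65  -0.057  0.316]
top rest 0.71 [256. 219.  48.  23.] 361 med [ 0.486 -0.07   0.008] lo [ 0.436 -0.14  -0.001] hi [0.513 0.012 0.048]
top bolt 0.58 [154. 168.  14.   5.] 48 med [0.645 0.286 0.026] lo [0.635 0.28  0.005] hi [0.656 0.297 0.064]
top nut 0.54 [146. 194.   9.   8.] 69 med [0.552 0.327 0.012] lo [ 0.538  0.31  -0.006] hi [0.566 0.338 0.021]
top key 0.59 [360. 207.  14.   6.] 46 med [ 0.524 -0.432  0.011] lo [ 0.511 -0.456  0.002] hi [ 0.531 -0.408  0.017]
1.0
```

View pics/scene0.png

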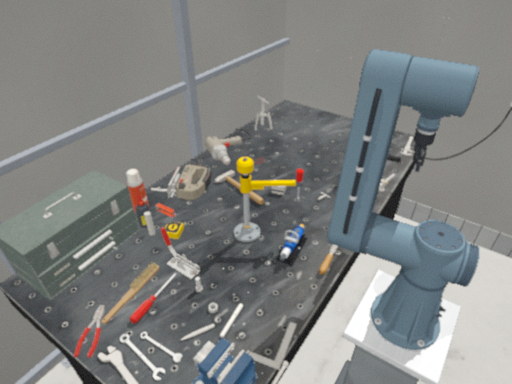

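View pics/top0.png

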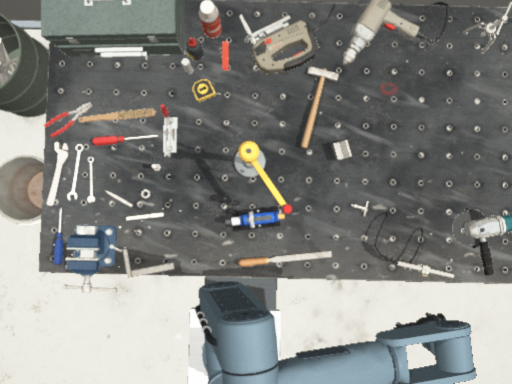

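The scene view shows the balancer's mast at (247,200), the knob at (299,175) and the tool at (292,243). In the top view the drum is at (249,152), the knob at (287,210) and the tool at (257,218) with its nose to the left, towards +y.

```bash
cat >> h.py <<'E'
def masks(im):
    h=cv2.cvtColor(im,cv2.COLOR_BGR2HSV); H,S,V=[h[...,i].astype(int) for i in range(3)]
    return dict(red=((H<7)|(H>173))&(S>150)&(V>80), yel=(H>20)&(H<34)&(S>150)&(V>100), blue=(H>98)&(H<120)&(S>140)&(V>60))
E
python3 - <<'E'
from h import *
for n in("scene","top"):
    im,d=camera(n); m=masks(im)
    for k in m:
        P,uv=pts(n,d,m[k]); 
        s=(P[:,0]>.4)&(P[:,0]<.75)&(abs(P[:,1]+.08)<.15)&(P[:,2]>.03); P=P[s]
        if len(P): print(n,k,len(P),"med",P.mean(0).round(3),np.percentile(P,3,axis=0).round(3),np.percentile(P,97,axis=0).round(3))
        if k=="yel":
            q=P[P[:,2]>.3]; print("drum",q.mean(0).round(3),q.min(0).round(3),q.max(0).round(3)); q=P[(P[:,2]<.285)&(P[:,2]>.24)&(P[:,0]<.63)]
            print("arm",q.mean(0).round(3)); l=cv2.fitLine(q[:,:2].astype(np.float32),cv2.DIST_HUBER,0,.01,.01).ravel(); print(l)
        if k=="blue":
            print(cv2.fitLine(P[:,:2].astype(np.float32),cv2.DIST_HUBER,0,.01,.01).ravel())
c=calibration("wrist");R=cv2.Rodrigues(np.array(c["rvec"]))[0];print("wcam",-R.T@np.ravel(c["tvec"]),R[2],c["intrinsics"])
E
```

```text
scene red 72 med [ 0.507 -0.15   0.297] [ 0.498 -0.161  0.271] [ 0.517 -0.144  0.315]
scene yel 684 med [ 0.633 -0.055  0.288] [ 0.529 -0.138  0.234] [ 0.688 -0.012  0.361]
drum [ 0.662 -0.027  0.347] [ 0.64  -0.061  0.32 ] [ 0.699 -0.009  0.363]
arm [ 0.576 -0.105  0.26 ]
[ 0.8135744   0.5814609   0.587392   -0.09463154]
scene blue 109 med [ 0.462 -0.066  0.058] [ 0.447 -0.133  0.043] [ 0.489 -0.014  0.067]
[ 0.08838616 -0.9960863   0.45894948 -0.07077054]
top red 56 med [ 0.512 -0.156  0.312] [ 0.501 -0.166  0.307] [ 0.522 -0.145  0.318]
top yel 51 med [ 0.652 -0.042  0.336] [ 0.551 -0.119  0.262] [ 0.699 -0.017  0.361]
drum [ 0.666 -0.03   0.353] [ 0.646 -0.057  0.332] [ 0.699 -0.014  0.362]
arm [ 0.573 -0.103  0.263]
[ 0.8079549   0.5892443   0.5732228  -0.10337111]
top blue 230 med [ 0.477 -0.085  0.058] [ 0.453 -0.138  0.044] [ 0.497 -0.018  0.07 ]
[ 0.11558883 -0.99329716  0.4811482  -0.10136978]
wcam [ 0.25851562 -0.51927437  0.3752281 ] [-0.29162445 -0.09818381 -0.95148049] [[300.72952198   0.         256.66509851]
 [  0.         300.72952198 193.4374531 ]
 [  0.           0.           1.        ]]
```

Emit:
{"api": "move_arm", "payload": {
  "series": [
    [[1,20,-12,-30,-0.03],[1,50,-30,-60,-0.06],[1,80,-48,-80,-0.1],[1,113,-68,-95,-0.14],[1,147,-89,-105,-0.18],[1,181,-110,-115,-0.22],[1,215,-130,-122,-0.26],[1,249,-151,-128,-0.3],[1,282,-171,-130,-0.3],[1,315,-191,-130,-0.3]]
  ]
}}

```text
time_s: 1.93
eef_pos: [0.4223, -0.2619, 0.3625]
eef_rot: [0.001, 0.952, 0.307, 0.001]
wrist_force: [1.0, -1.0, 0.2]
opening: 0.998
grasp_force: 0.0
```

Emit:
{"api": "move_arm", "payload": {
  "series": [
    [[1,30,-8,0,0],[1,60,-16,0,0],[1,90,-23,0,0],[1,115,-29,0,0],[1,130,-33,0,0],[1,134,-34,0,0],[1,134,-34,0,0],[1,134,-34,0,0],[1,134,-34,0,0],[1,134,-34,0,0]]
  ]
}}

```text
time_s: 2.77
eef_pos: [0.5093, -0.1585, 0.3613]
eef_rot: [0.0, 0.952, 0.307, -0.0]
wrist_force: [-0.7, -0.1, 0.6]
opening: 0.999
grasp_force: 0.0
```

```bash
python3 - <<'E'
from h import *
o=ctrl.get_obs();print(o["eef_pos"],o["eef_rot"],o["wrist_force"])
n="wrist";c=calibration(n);im,d=camera(n);np.savez("w1.npz",im=im,d=d,rvec=c["rvec"],tvec=c["tvec"]);cv2.imwrite("pics/w1.png",im)
m=masks(im)
for k in m:
    P,uv=pts(n,d,m[k],c); s=(P[:,0]>.4)&(P[:,0]<.75)&(abs(P[:,1]+.08)<.15)&(P[:,2]>.03); P=P[s]
    if len(P):print(k,len(P),P.mean(0).round(4),np.percentile(P,2,axis=0).round(3),np.percentile(P,98,axis=0).round(3),cv2.fitLine(P[:,:2].astype(np.float32),cv2.DIST_HUBER,0,.01,.01).ravel())
    if k=="red":
        q=P[P[:,2]>.305]; print("cap",q.mean(0),cv2.minAreaRect(q[:,:2].astype(np.float32)))
E
```

```text
[ 0.50932755 -0.1584821   0.36134643] [ 1.11333456e-04  9.51852558e-01  3.06556178e-01 -7.76940261e-05] [-0.73461564 -0.11800359  0.62628214]
red 1376 [ 0.5145 -0.1518  0.3076] [ 0.501 -0.165  0.275] [ 0.524 -0.142  0.315] [ 0.7965199   0.60461235  0.5145192  -0.15182164]
cap [ 0.51321779 -0.15270828  0.31295606] ((0.5121928453445435, -0.15346333384513855), (0.025177795439958572, 0.025730445981025696), 33.5735969543457)
yel 3955 [ 0.5787 -0.1056  0.2641] [ 0.526 -0.145  0.262] [ 0.627 -0.069  0.266] [ 0.8129151   0.58238226  0.5787343  -0.10559154]
blue 1048 [ 0.4785 -0.0759  0.0599] [ 0.454 -0.138  0.049] [ 0.496 -0.012  0.066] [ 0.09901208 -0.99508625  0.4831995  -0.07571763]
```

View pics/w1.png

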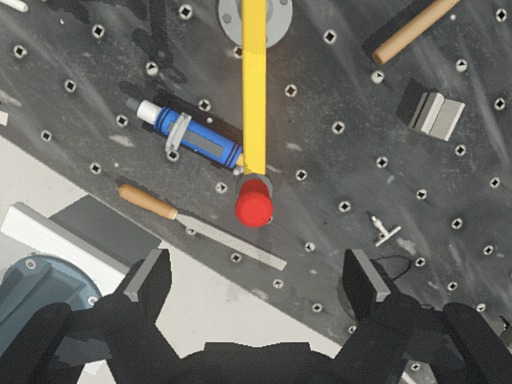

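The wrist view shows the red knob at (254,203), the yellow arm rising from it, the blue tool from (140,105) to (240,160), and the bail as a grey arch at about (178,133).

```bash
python3 - <<'E'
from h import *
f=np.load("w1.npz");n="wrist";c=dict(calibration(n));c["rvec"]=f["rvec"];c["tvec"]=f["tvec"]
reg=np.zeros((384,512),bool);reg[90:180,120:235]=1
P,uv=pts(n,f["d"],reg,c)
s=(P[:,2]>.078)&(P[:,2]<.13);q=P[s];print(len(q),q.min(0).round(4),q.max(0).round(4),q.mean(0).round(4),cv2.minAreaRect(q[:,:2].astype(np.float32)))
t=q[q[:,2]>.102];print("crown",len(t),t.mean(0).round(4),t.max(0))
# tool surface
h=cv2.cvtColor(f["im"],cv2.COLOR_BGR2HSV)
s=(P[:,2]>.056)&(P[:,2]<.075);q=P[s];print(cv2.minAreaRect(q[:,:2].astype(np.float32)),cv2.fitLine(q[:,:2].astype(np.float32),cv2.DIST_HUBER,0,.01,.01).ravel())
m=masks(f["im"])["yel"]; A,_=pts(n,f["d"],m,c); print(cv2.fitLine(A[:,:2].astype(np.float32),cv2.DIST_HUBER,0,.01,.01).ravel())
m[100:]=0
E
```

```text
248 [ 0.444  -0.0554  0.0787] [ 0.4976 -0.0425  0.1146] [ 0.4736 -0.0491  0.105 ] ((0.47081777453422546, -0.04866277799010277), (0.05404019355773926, 0.007861603051424026), 6.912272930145264)
crown 182 [ 0.4727 -0.0489  0.1091] [ 0.49387907 -0.04325701  0.114638  ]
((0.4718431830406189, -0.051399268209934235), (0.1799422800540924, 0.05181191861629486), 89.27458953857422) [ 0.13177812 -0.99127924  0.47368976 -0.06325802]
[ 0.81095594  0.5851072   0.5785524  -0.10581196]
```

Emit:
{"api": "move_arm", "payload": {
  "series": [
    [[1,5,-2.5,0,0],[1,5,-2.5,20,0],[1,5,-2.5,40,0],[1,5,-2.5,60,0],[1,5,-2.5,75,0],[1,5,-2.5,85,0],[1,5,-2.5,89,0],[1,5,-2.5,89,0],[0.6,5,-2.5,89,0],[0.45,5,-2.5,89,0]]
  ]
}}

```text
time_s: 3.65
eef_pos: [0.5131, -0.1528, 0.2736]
eef_rot: [0.001, 0.952, 0.307, 0.001]
wrist_force: [0.2, 0.1, 0.3]
opening: 0.745
grasp_force: 0.0
```

Emit:
{"api": "move_arm", "payload": {
  "series": [
    [[0.35,0,0,0,0],[0.3,0,0,0,0],[0.25,0,0,0,0],[0.2,0,0,0,0],[0.1,0,0,0,0],[0,0,0,0,0],[0,0,0,0,0],[0,0,0,0,0],[0,0,0,0,0],[0,0,0,0,0]]
  ]
}}

```text
time_s: 4.48
eef_pos: [0.5126, -0.1529, 0.2729]
eef_rot: [0.001, 0.952, 0.307, 0.0]
wrist_force: [-2.4, -1.3, 5.8]
opening: 0.285
grasp_force: 58.6
```

Emit:
{"api": "move_arm", "payload": {
  "series": [
    [[0,0,0,4,0],[0,0,0,14,0],[0,0,0,27,0],[0,0,0,41,0],[0,0,0,55,0],[0,0,0,69,0],[0,0,0,83,0],[0,0,0,95,0],[0,0,0,103,0],[0,0,0,106,0]]
  ]
}}

```text
time_s: 5.32
eef_pos: [0.5126, -0.1539, 0.1672]
eef_rot: [0.001, 0.952, 0.307, -0.0]
wrist_force: [-5.5, -3.1, 14.8]
opening: 0.282
grasp_force: 59.2
```

```bash
python3 - <<'E'
from h import *
o=ctrl.get_obs();print(o["eef_pos"],o["eef_rot"],o["wrist_force"],o["torque"])
n="wrist";c=calibration(n);im,d=camera(n);cv2.imwrite("pics/w2.png",im)
m=masks(im);P,uv=pts(n,d,m["yel"],c);s=(P[:,2]>.1)&(P[:,2]<.25);P=P[s];print(P.mean(0),np.percentile(P,[5,50,95],axis=0),cv2.fitLine(P[:,:2].astype(np.float32),cv2.DIST_HUBER,0,.01,.01).ravel())
P,uv=pts(n,d,m["red"],c);s=(P[:,2]>.1)&(P[:,2]<.25);P=P[s]
if len(P):print("knob",P.max(0),P.mean(0))
for nn in("scene","top"):
    im,d=camera(nn);r=outline_of("hook",nn);print(nn,[(x["conf"],x["bbox"]) for x in r[:2]])
    cv2.imwrite(f"pics/{nn}2.png",im)
im=cv2.imread("pics/scene2.png");cv2.imwrite("pics/s2c.png",cv2.resize(im[150:280,210:370],None,fx=4,fy=4,interpolation=cv2.INTER_CUBIC))
E
```

```text
[ 0.512576   -0.15389832  0.16721509] [ 1.25988361e-03  9.51617961e-01  3.07281036e-01 -1.84563383e-04] [-5.45123255 -3.06998164 14.75337818] [-0.49270869  0.85596973  0.05942691]
[ 0.57161468 -0.11094949  0.15949802] [[ 0.52938663 -0.14165432  0.15809077]
 [ 0.5736469  -0.10953546  0.1595577 ]
 [ 0.60800335 -0.08373132  0.16072391]] [ 0.8110346   0.5849982   0.5716147  -0.11094949]
knob [ 0.5252092  -0.14028091  0.211532  ] [ 0.516344   -0.15076089  0.19973035]
scene []
top []
```

View pics/s2c.png

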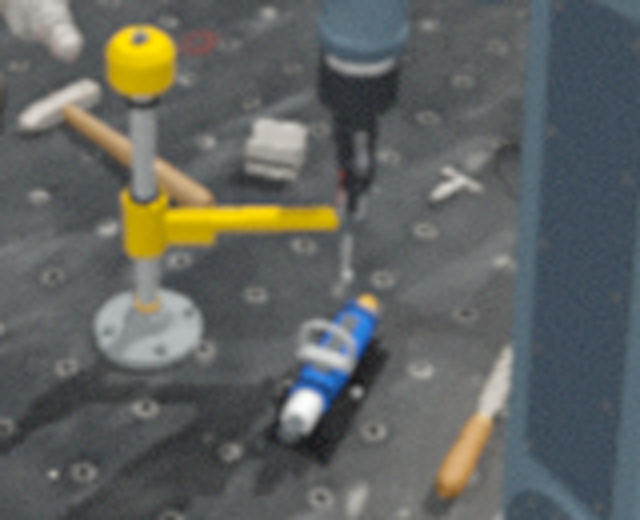

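The crop shows the hook hanging before the tail of the tool at (345,285), with its tip facing the tool, and the bail arch at (325,340). Nothing is touching. Next I swing it along the arc and stop just short of the bail.

Emit:
{"api": "move_arm", "payload": {
  "series": [
    [[0,-0.2,-4,0,0.02],[0,-0.1,-12,0,0.06],[0,0.4,-22,0,0.11],[0,1.7,-32.8,0,0.165],[0,3.8,-43.6,0,0.22],[0,6.5,-54.3,0,0.275],[0,9.8,-64.8,0,0.33],[0,13.3,-74.2,0,0.38],[0,16,-80.6,0,0.415],[0,17.3,-83.4,0,0.43]]
  ]
}}

```text
time_s: 6.4
eef_pos: [0.4784, -0.0746, 0.1682]
eef_rot: [0.001, 0.995, 0.097, 0.001]
wrist_force: [-5.7, -1.6, 14.8]
opening: 0.288
grasp_force: 59.1
```

```bash
python3 - <<'E'
from h import *
o=ctrl.get_obs();print(o["eef_pos"],o["eef_rot"],o["wrist_force"],o["torque"])
n="wrist";c=calibration(n);im,d=camera(n);cv2.imwrite("pics/w3.png",im)
m=masks(im);P,uv=pts(n,d,m["yel"],c);s=(P[:,2]>.1)&(P[:,2]<.25);P=P[s];print(np.percentile(P,[5,50,95],axis=0),cv2.fitLine(P[:,:2].astype(np.float32),cv2.DIST_HUBER,0,.01,.01).ravel())
nn="scene"
im,d=camera(nn);sc=cv2.resize(im[180:270,240:340],None,fx=5.2,fy=5.2,interpolation=cv2.INTER_CUBIC)
cv2.imwrite("pics/c3.png",np.hstack([cv2.resize(sc,(400,360)),cv2.resize(cv2.imread("pics/w3.png"),(400,360))]))
E
```

```text
[ 0.47835237 -0.07462937  0.16822239] [8.67455680e-04 9.95320081e-01 9.66240097e-02 9.91904082e-04] [-5.69207939 -1.55380071 14.78937945] [-0.2179485   0.69947673 -0.07669729]
[[ 0.49877738 -0.07370439  0.15914188]
 [ 0.55207665 -0.06057191  0.160705  ]
 [ 0.59392448 -0.04837535  0.16184431]] [ 0.9826307   0.1855717   0.5497833  -0.06070375]
```

View pics/c3.png

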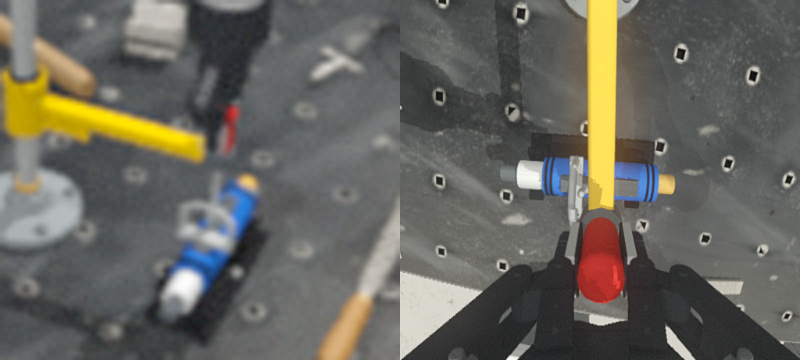

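The left crop shows the hook's shank just behind the bail arch at (205,220). In the wrist view the bail at (575,185) lies just beyond the arm. I creep the tip through the bail.

Emit:
{"api": "move_arm", "payload": {
  "series": [
    [[0,0,-1.5,0,0.0075],[0,0,-3,0,0.015],[0,0.1,-4.5,0,0.0225],[0,0.1,-6,0,0.03],[0,0.1,-7.5,0,0.0375],[0,0.2,-9,0,0.045],[0,0.3,-10,0,0.05],[0,0.3,-11,0,0.055],[0,0.4,-12,0,0.06],[0,0.4,-12,0,0.06]]
  ]
}}

```text
time_s: 7.33
eef_pos: [0.4765, -0.0633, 0.1681]
eef_rot: [0.001, 0.998, 0.067, 0.001]
wrist_force: [-4.9, -0.7, 14.2]
opening: 0.285
grasp_force: 59.1
```

Emit:
{"api": "move_arm", "payload": {
  "series": [
    [[0,0,-0.5,0,0.0025],[0,0,-1,0,0.005],[0,0,-1.5,0,0.0075],[0,0,-2,0,0.01],[0,0,-2.5,0,0.0125],[0,0,-3,0,0.015],[0,0,-3.5,0,0.0175],[0,0,-4,0,0.02],[0,0,-4,0,0.02],[0,0,-4,0,0.02]]
  ]
}}

```text
time_s: 8.17
eef_pos: [0.476, -0.0594, 0.1681]
eef_rot: [0.001, 0.998, 0.057, 0.001]
wrist_force: [-4.6, -1.7, 14.9]
opening: 0.285
grasp_force: 59.1
```

Emit:
{"api": "move_arm", "payload": {
  "series": [
    [[0,0,-0.2,0,0.001],[0,0,-0.4,0,0.002],[0,0,-0.6,0,0.003],[0,0,-0.8,0,0.004],[0,0,-1,0,0.005],[0,0,-1.2,0,0.006],[0,0,-1.4,0,0.007],[0,0,-1.5,0,0.0075],[0,0,-1.5,0,0.0075],[0,0,-1.5,0,0.0075]]
  ]
}}

```text
time_s: 9.0
eef_pos: [0.4759, -0.058, 0.1681]
eef_rot: [0.001, 0.999, 0.054, 0.001]
wrist_force: [-4.6, -0.4, 13.8]
opening: 0.284
grasp_force: 59.1
```

Emit:
{"api": "move_arm", "payload": {
  "series": [
    [[0,0,-0.2,0,0.001],[0,0,-0.4,0,0.002],[0,0,-0.6,0,0.003],[0,0,-0.8,0,0.004],[0,0,-1,0,0.005],[0,0,-1.2,0,0.006],[0,0,-1.4,0,0.007],[0,0,-1.5,0,0.0075],[0,0,-1.5,0,0.0075],[0,0,-1.5,0,0.0075]]
  ]
}}

```text
time_s: 9.83
eef_pos: [0.4757, -0.0565, 0.1681]
eef_rot: [0.001, 0.999, 0.05, 0.001]
wrist_force: [-4.1, -1.0, 14.1]
opening: 0.285
grasp_force: 59.1
```

```bash
python3 - <<'E'
from h import *
n="scene"; F=[]
for i in range(4):
    im,d=camera(n); F.append(ctrl.get_obs()["wrist_force"])
print(np.round(F,2))
r=outline_of("nutrunner",n)[0];bx=r["bbox"];print(bx)
sc=cv2.resize(im[185:260,255:330],(420,420),interpolation=cv2.INTER_CUBIC)
c=calibration("wrist");w,d=camera("wrist")
P,uv=pts("wrist",d,np.ones((384,512),bool),c)
s=(P[:,2]>.085)&(P[:,2]<.125)&(abs(P[:,1]+.05)<.06)&(abs(P[:,0]-.47)<.06);q=P[s];print(len(q),q.mean(0),cv2.minAreaRect(q[:,:2].astype(np.float32)),uv[s].min(0),uv[s].max(0))
cv2.imwrite("pics/c4.png",np.hstack([sc,cv2.resize(w[80:230,160:310],(380,420),interpolation=cv2.INTER_CUBIC)]))
E
```

```text
[[-5.27 -1.3  14.51]
 [-3.99 -1.47 14.48]
 [-5.27 -0.11 14.28]
 [-4.77 -1.53 15.22]]
[292.9, 243.1, 19.0, 33.1]
141 [ 0.47529441 -0.03864568  0.0945331 ] ((0.48011910915374756, -0.03840743005275726), (0.009740722365677357, 0.01974848471581936), 89.5180892944336) [227 188] [240 210]
```

View pics/c4.png

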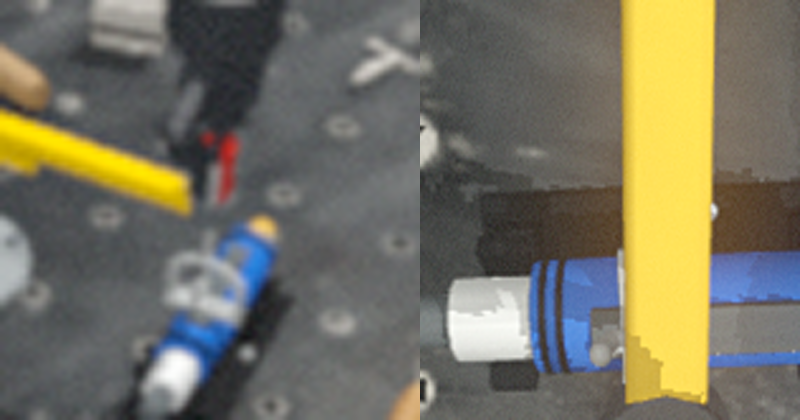

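The right crop shows the hook tip at (600,350), already past the bail's wire at (622,320), so the bail is in the throat. The tool has not moved. I raise the hook gently to feel for the crown.

Emit:
{"api": "move_arm", "payload": {
  "series": [
    [[0,0,0,-2,0],[0,0,0,-4,0],[0,0,0,-6,0],[0,0,0,-8,0],[0,0,0,-10,0],[0,0,0,-11.5,0],[0,0,0,-13,0],[0,0,0,-14,0],[0,0,0,-15,0],[0,0,0,-15,0]]
  ]
}}

```text
time_s: 10.97
eef_pos: [0.4758, -0.0564, 0.1833]
eef_rot: [0.001, 0.999, 0.05, 0.001]
wrist_force: [-5.5, -0.0, 14.7]
opening: 0.283
grasp_force: 59.1
```

Emit:
{"api": "move_arm", "payload": {
  "series": [
    [[0,0,0,-0.3,0],[0,0,0,-0.6,0],[0,0,0,-0.9,0],[0,0,0,-1.2,0],[0,0,0,-1.5,0],[0,0,0,-1.8,0],[0,0,0,-2.1,0],[0,0,0,-2.4,0],[0,0,0,-2.7,0],[0,0,0,-3,0]]
  ]
}}

```text
time_s: 11.8
eef_pos: [0.4757, -0.0564, 0.186]
eef_rot: [0.001, 0.999, 0.05, 0.001]
wrist_force: [-4.0, -0.3, 13.2]
opening: 0.28
grasp_force: 59.1
```

Emit:
{"api": "move_arm", "payload": {
  "series": [
    [[0,0,0,-0.3,0],[0,0,0,-0.6,0],[0,0,0,-0.9,0],[0,0,0,-1.2,0],[0,0,0,-1.5,0],[0,0,0,-1.8,0],[0,0,0,-2.1,0],[0,0,0,-2.4,0],[0,0,0,-2.4,0],[0,0,0,-2.4,0]]
  ]
}}

```text
time_s: 12.63
eef_pos: [0.4757, -0.0564, 0.1885]
eef_rot: [0.001, 0.999, 0.05, 0.001]
wrist_force: [-4.4, 0.0, 14.0]
opening: 0.284
grasp_force: 59.1
```

Emit:
{"api": "move_arm", "payload": {
  "series": [
    [[0,0,0,-0.3,0],[0,0,0,-0.6,0],[0,0,0,-0.9,0],[0,0,0,-1.2,0],[0,0,0,-1.5,0],[0,0,0,-1.8,0],[0,0,0,-2.1,0],[0,0,0,-2.4,0],[0,0,0,-2.4,0],[0,0,0,-2.4,0]]
  ]
}}

```text
time_s: 13.47
eef_pos: [0.4755, -0.0563, 0.1902]
eef_rot: [0.0, 0.999, 0.05, 0.001]
wrist_force: [-2.6, -1.3, 8.8]
opening: 0.289
grasp_force: 58.8
```

Contact: the vertical load at the wrist dropped by about 5 N, so the crown is in the seat. I lift slowly.

Emit:
{"api": "move_arm", "payload": {
  "series": [
    [[0,0,0,-0.5,0],[0,0,0,-1,0],[0,0,0,-1.5,0],[0,0,0,-2,0],[0,0,0,-2.5,0],[0,0,0,-3,0],[0,0,0,-3.5,0],[0,0,0,-4,0],[0,0,0,-4.5,0],[0,0,0,-5,0]]
  ]
}}

```text
time_s: 14.3
eef_pos: [0.4754, -0.0563, 0.195]
eef_rot: [0.0, 0.999, 0.05, 0.001]
wrist_force: [-2.0, -0.3, 8.3]
opening: 0.29
grasp_force: 58.7
```

```bash
python3 - <<'E'
from h import *
n="scene"
im,d=camera(n)
sc=cv2.resize(im[185:260,255:330],(420,420),interpolation=cv2.INTER_CUBIC)
w,d=camera("wrist");print(ctrl.get_obs()["wrist_force"])
cv2.imwrite("pics/c5.png",np.hstack([sc,cv2.resize(w[80:230,160:310],(380,420),interpolation=cv2.INTER_CUBIC)]))
E
```

```text
[-2.32944118 -0.8602651   7.78365673]
```

View pics/c5.png

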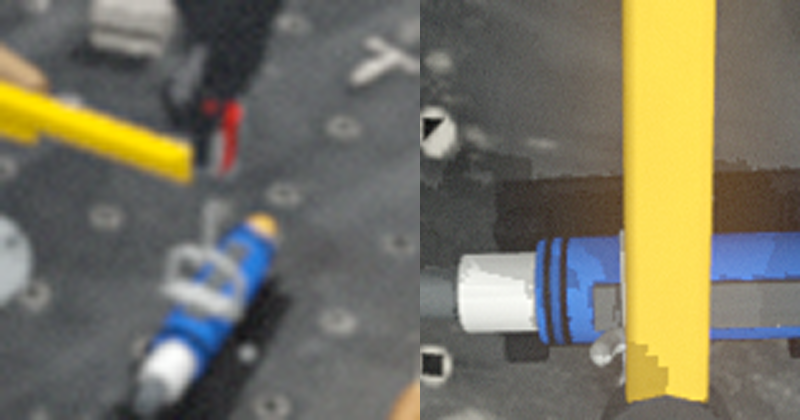

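The crops show the bail's crown in the hook's seat and the tool still level. I keep raising it slowly.

Emit:
{"api": "move_arm", "payload": {
  "series": [
    [[0,0,0,-1,0],[0,0,0,-2.5,0],[0,0,0,-4.5,0],[0,0,0,-7,0],[0,0,0,-10,0],[0,0,0,-13,0],[0,0,0,-16,0],[0,0,0,-19,0],[0,0,0,-22,0],[0,0,0,-25,0]]
  ]
}}

```text
time_s: 15.23
eef_pos: [0.4753, -0.0561, 0.22]
eef_rot: [0.0, 0.999, 0.05, 0.001]
wrist_force: [-2.8, -0.8, 7.1]
opening: 0.286
grasp_force: 58.7
```

Emit:
{"api": "move_arm", "payload": {
  "series": [
    [[0,0,0,-3,0],[0,0,0,-6.5,0],[0,0,0,-10,0],[0,0,0,-13.5,0],[0,0,0,-17,0],[0,0,0,-20.5,0],[0,0,0,-24,0],[0,0,0,-27.5,0],[0,0,0,-31,0],[0,0,0,-34,0]]
  ]
}}

```text
time_s: 16.07
eef_pos: [0.4752, -0.0561, 0.254]
eef_rot: [0.0, 0.999, 0.05, 0.0]
wrist_force: [-2.2, -1.2, 6.2]
opening: 0.289
grasp_force: 58.7
```

Emit:
{"api": "move_arm", "payload": {
  "series": [
    [[0,0,0,-3,0],[0,0,0,-5.5,0],[0,0,0,-8,0],[0,0,0,-10,0],[0,0,0,-12,0],[0,0,0,-13.5,0],[0,0,0,-15,0],[0,0,0,-16,0],[0,0,0,-17,0],[0,0,0,-17,0]]
  ]
}}

```text
time_s: 16.9
eef_pos: [0.4752, -0.0561, 0.271]
eef_rot: [0.0, 0.999, 0.05, 0.0]
wrist_force: [-3.4, -0.5, 7.8]
opening: 0.285
grasp_force: 58.8
```

Emit:
{"api": "move_arm", "payload": {
  "series": [
    [[0,0,0,-0.3,0],[0,0,0,-0.6,0],[0,0,0,-0.9,0],[0,0,0,-1.2,0],[0,0,0,-1.4,0],[0,0,0,-1.6,0],[0,0,0,-1.8,0],[0,0,0,-2,0],[0,0,0,-2,0],[0,0,0,-2,0]]
  ]
}}

```text
time_s: 17.73
eef_pos: [0.475, -0.0559, 0.272]
eef_rot: [-0.0, 0.999, 0.05, 0.0]
wrist_force: [1.0, 0.0, 2.7]
opening: 0.289
grasp_force: 58.7
```

Emit:
{"api": "move_arm", "payload": {
  "series": [
    [[0,0,0,-0.2,0],[0,0,0,-0.4,0],[0,0,0,-0.6,0],[0,0,0,-0.8,0],[0,0,0,-0.8,0],[0,0,0,-0.8,0],[0,0,0,-0.8,0],[0,0,0,-0.8,0],[0,0,0,-0.8,0],[0,0,0,-0.8,0]]
  ]
}}

```text
time_s: 18.57
eef_pos: [0.475, -0.0557, 0.2722]
eef_rot: [-0.0, 0.999, 0.05, -0.0]
wrist_force: [4.8, 0.0, -4.5]
opening: 0.285
grasp_force: 59.2
```

At the top stop. I relieve the strain, let it settle, then open gradually.

Emit:
{"api": "move_arm", "payload": {
  "series": [
    [[0,0,0,0.5,0],[0,0,0,0.5,0],[0,0,0,0.5,0],[0,0,0,0.5,0],[0,0,0,0.5,0],[0,0,0,0.5,0],[0,0,0,0.5,0],[0,0,0,0.5,0],[0,0,0,0.5,0],[0,0,0,0.5,0]]
  ]
}}

```text
time_s: 19.4
eef_pos: [0.475, -0.0558, 0.2722]
eef_rot: [-0.0, 0.999, 0.05, 0.0]
wrist_force: [5.9, -0.3, -4.1]
opening: 0.286
grasp_force: 59.2
```

Emit:
{"api": "move_arm", "payload": {
  "series": [
    [[0.28,0,0,0,0],[0.3,0,0,0,0],[0.32,0,0,0,0],[0.34,0,0,0,0],[0.36,0,0,0,0],[0.4,0,0,0,0],[0.5,0,0,0,0],[0.7,0,0,0,0],[1,0,0,0,0],[1,0,0,0,0]]
  ]
}}

```text
time_s: 20.23
eef_pos: [0.4749, -0.056, 0.2724]
eef_rot: [0.0, 0.999, 0.05, -0.0]
wrist_force: [0.6, 0.3, -0.0]
opening: 0.901
grasp_force: 0.0
```

Emit:
{"api": "move_arm", "payload": {
  "series": [
    [[1,0,0,0,0],[1,0,0,0,0],[1,0,0,-10,0],[1,0,0,-20,0],[1,0,0,-30,0],[1,0,0,-45,0],[1,0,0,-60,0],[1,0,0,-75,0],[1,0,0,-88,0],[1,0,0,-95,0]]
  ]
}}

```text
time_s: 21.07
eef_pos: [0.4757, -0.0562, 0.3706]
eef_rot: [0.001, 0.999, 0.05, 0.002]
wrist_force: [0.1, -0.3, -0.5]
opening: 1.001
grasp_force: 0.0
```

```bash
python3 - <<'E'
from h import *
L=[]
for i in range(2):
  for n in ("scene","wrist"):
    c=calibration(n);im,d=camera(n); m=masks(im)
    for k in ("blue","yel","red"):
        P,uv=pts(n,d,m[k],c);s=(P[:,0]>.38)&(P[:,0]<.75)&(abs(P[:,1]+.05)<.2)&(P[:,2]>.03);P=P[s]
        if len(P):print(n,k,len(P),P.mean(0).round(4),P.min(0).round(3),P.max(0).round(3))
    L.append(im)
for i in range(10): camera("scene")
print(ctrl.get_obs()["time_s"],ctrl.get_obs()["eef_pos"],ctrl.get_obs()["wrist_force"])
cv2.imwrite("pics/c6.png",np.hstack([cv2.resize(L[0][140:260,220:340],(400,400),interpolation=cv2.INTER_CUBIC),cv2.resize(L[1],(400,400))]))
E
```

```text
scene blue 80 [ 0.4613 -0.0409  0.1381] [ 0.449 -0.116  0.034] [0.497 0.001 0.159]
scene yel 666 [ 0.6256 -0.0348  0.2895] [ 0.488 -0.063  0.227] [ 0.697 -0.008  0.364]
scene red 80 [ 0.4702 -0.0519  0.2981] [ 0.461 -0.066  0.27 ] [ 0.485 -0.044  0.318]
wrist blue 981 [ 0.4795 -0.0592  0.1389] [ 0.453 -0.124  0.113] [0.498 0.008 0.16 ]
wrist yel 3864 [ 0.5622 -0.0475  0.2641] [ 0.475 -0.13   0.113] [ 0.627 -0.033  0.267]
wrist red 1247 [ 0.4784 -0.0551  0.3074] [ 0.462 -0.068  0.271] [ 0.488 -0.042  0.316]
scene blue 80 [ 0.4611 -0.039   0.139 ] [ 0.448 -0.118  0.033] [0.497 0.004 0.16 ]
scene yel 664 [ 0.6257 -0.0348  0.2897] [ 0.487 -0.064  0.225] [ 0.696 -0.009  0.363]
scene red 81 [ 0.4703 -0.0521  0.2982] [ 0.46  -0.067  0.268] [ 0.484 -0.043  0.316]
wrist blue 1026 [ 0.4794 -0.058   0.1392] [ 0.453 -0.124  0.113] [0.498 0.007 0.16 ]
wrist yel 3907 [ 0.5608 -0.0475  0.2641] [ 0.488 -0.127  0.111] [ 0.625 -0.034  0.267]
wrist red 1286 [ 0.4784 -0.0551  0.3073] [ 0.462 -0.068  0.271] [ 0.488 -0.043  0.316]
21.7667 [ 0.47490507 -0.05591683  0.36724023] [ 0.37787384 -0.48996274  0.96832499]
```

View pics/c6.png

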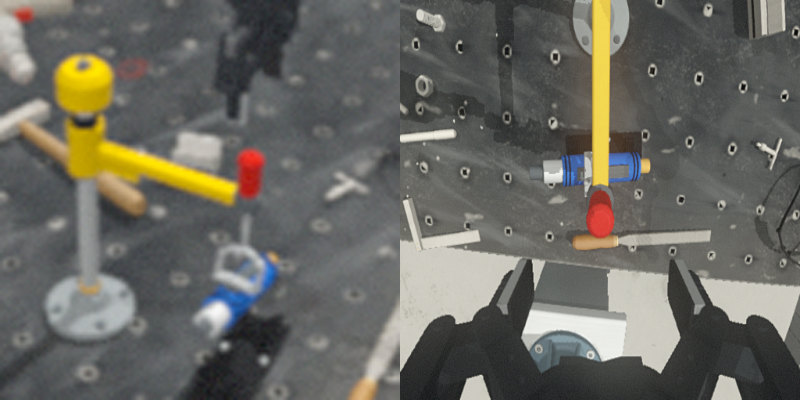

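The tool hangs on the hook at (240,285), clear of the rest, and the arm is back at its starting height. I wait a few seconds for any swing to die out.

Emit:
{"api": "move_arm", "payload": {
  "series": [
    [[1,0,0,0,0],[1,0,0,0,0],[1,0,0,0,0],[1,0,0,0,0],[1,0,0,0,0],[1,0,0,0,0],[1,0,0,0,0],[1,0,0,0,0],[1,0,0,0,0],[1,0,0,0,0]]
  ]
}}

```text
time_s: 22.6
eef_pos: [0.4749, -0.0559, 0.3674]
eef_rot: [-0.0, 0.999, 0.05, -0.0]
wrist_force: [0.3, -0.4, -0.2]
opening: 1.002
grasp_force: 0.0
```

Emit:
{"api": "move_arm", "payload": {
  "series": [
    [[1,0,0,0,0],[1,0,0,0,0],[1,0,0,0,0],[1,0,0,0,0],[1,0,0,0,0],[1,0,0,0,0],[1,0,0,0,0],[1,0,0,0,0],[1,0,0,0,0],[1,0,0,0,0]]
  ]
}}

```text
time_s: 23.43
eef_pos: [0.4749, -0.0559, 0.3674]
eef_rot: [-0.0, 0.999, 0.05, 0.0]
wrist_force: [-0.2, 0.9, -0.4]
opening: 1.003
grasp_force: 0.0
```

Emit:
{"api": "move_arm", "payload": {
  "series": [
    [[1,0,0,0,0],[1,0,0,0,0],[1,0,0,0,0],[1,0,0,0,0],[1,0,0,0,0],[1,0,0,0,0],[1,0,0,0,0],[1,0,0,0,0],[1,0,0,0,0],[1,0,0,0,0]]
  ]
}}

```text
time_s: 24.27
eef_pos: [0.4749, -0.0559, 0.3674]
eef_rot: [-0.0, 0.999, 0.05, -0.0]
wrist_force: [0.7, 0.2, -0.1]
opening: 0.998
grasp_force: 0.0
```

```bash
python3 - <<'E'
from h import *
n="wrist"; prev=None
for i in range(12):
    c=calibration(n);im,d=camera(n);P,uv=pts(n,d,masks(im)["blue"],c);s=(P[:,0]>.42)&(P[:,0]<.53)&(abs(P[:,1]+.05)<.1)&(P[:,2]>.09);q=P[s]
    print(len(q),uv[s].mean(0).round(2),q.mean(0).round(4), None if prev is None else int(np.abs(im.astype(int)-prev)[130:200].mean()*100)); prev=im.astype(int)
print(ctrl.get_obs()["time_s"])
E
```

```text
1047 [257.41 158.83] [ 0.4796 -0.0573  0.1392] None
1051 [257.87 158.84] [ 0.4796 -0.0579  0.139 ] 289
1051 [257.55 158.9 ] [ 0.4796 -0.0575  0.1392] 288
1043 [257.7  158.88] [ 0.4796 -0.0577  0.1392] 289
1046 [257.94 158.82] [ 0.4797 -0.058   0.139 ] 289
1041 [258.01 158.83] [ 0.4797 -0.0581  0.139 ] 288
1037 [257.93 158.92] [ 0.4796 -0.058   0.1392] 287
1050 [257.66 158.82] [ 0.4797 -0.0576  0.1391] 288
1049 [257.23 158.96] [ 0.4795 -0.0571  0.1392] 289
1037 [257.86 158.76] [ 0.4797 -0.0579  0.139 ] 290
1041 [257.8  158.86] [ 0.4796 -0.0578  0.1391] 289
1040 [257.86 158.84] [ 0.4797 -0.0579  0.1391] 290
24.8667
```

Still to within the image noise. Handing in.

```bash
python3 -c "
from h import *
print(order.hand_in())"
```

```text
the job is handed in; nothing more can be done
None
```

The nutrunner is hanging still on the fully retracted hook, clear of its rest, with the gripper withdrawn and the bolt, nut and key untouched; I handed the job in at about 25 s, and no verdict came back.

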